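# Sort the empties on the potting table

### The arm

A 6-joint arm with a two-finger parallel gripper is mounted at the origin on the work surface. World frame = base frame: x ahead of the robot, y to its left, z up, the work surface at z = 0. Lengths are in mm, angles in rad, forces in N, time in s.
With the tool pointing down it reaches from about 275 to 1000 mm from the base axis. Payload 8.4 kg.
Tool frame: the origin (TCP) lies at the very end of the fingers, on their centre line; the grasp point (between the pads) lies 19 mm behind it; z points along the fingers, y is the line along which they close (so a half turn about z gives the same grasp; the last joint's range is limited). The gripper opens to 85 mm and grips with 20 to 120 N. Pads are 22 mm wide; open, the fingers measure 114 mm over their backs; the gripper's body (76 mm by 85 mm) begins 54 mm behind the grasp point. The pads swing forward as they close: fully open they stand 13 mm farther back than shut.
Start: joints at [-1.318, 0.353, 1.633, -0, 1.155, -0.002], TCP at [157.531, -604.824, 231.281] pointing down, gripper open.
Joint ranges: [-2.63, 2.63], [-0.92, 2.1], [0.06, 2.66], [-1.3, 4.44], [0, 2.69], [-3.02, 3.02]. Speed limits (rad/s): [2.22, 2.22, 2.79, 3.14, 3.14, 3.14].

### API

Orientations are given as [roll, pitch, yaw] about the fixed x, y, z axes, in that order (R = Rz(yaw) Ry(pitch) Rx(roll)).
In Python, from rig import sensors, grab_frame, camera_params, order gives the robot as it stands. The module is installed in compiled form; this text tells all that it offers.
- The arm moves only by the tool move_arm, never from a script. Its argument "motion" is a list of rows, each a list of 7 numbers: the turn, a rotation vector about the tool's x, y, z in fractions of the full range, 1 being 2 rad, then the shift along the tool's x, y, z in parts of the range, where 1.0 means 500 mm, then the finger opening in m, from 0 to 0.0854. A call has 1 to 8 rows; each row is the pose to reach, as a shift and turn from the pose commanded when the call began, along the tool's axes at that moment; what a row does not reach only later rows make up. A row lasts 1/8 s, in which the tool goes at most 62.5 mm and 10.7 degrees, less where a joint would pass 70% of its speed; a pose out of reach is approached as far as the arm can. No shift or turn number may pass 1 either way. A call with a gripper value outside its range is refused whole. The fingers move at their own pace and stop on an object; "grip_force" is the grip in N (left out, the last holds). Time passes only in rows, so rows that repeat a pose let the fingers close. It gives the time, the measured TCP pose, the force, the opening and the grip force at its end, in the units of the state.
- sensors.sense(): the state, without advancing time (a new reading comes with each control period).
- grab_frame(name): name is "side" or "top"; returns (picture, depth): 420x560x3 uint8, red, green, blue; 420x560 float32, mm along the optical axis (not along the pixel's ray), 0 where there is no reading.
- camera_params(name): a dict with "camera_matrix" (3x3 intrinsics, pixels), "world_from_camera" (4x4, takes a point from camera to world coordinates). Camera axes: x right, y down, z forward; pixel columns grow to the right and rows downward; lengths in mm; the calibration is good to about 2 mm. A picture is of the moment at which its call begins. camera_params takes no time and is no camera call.
- order.sign_off(): hands the job in; it is judged then, once.
The state is a dict: "clock": time; "qpos": joint angles; "qvel": joint speeds; "joint_efforts": joint torques, N m; "eef_pos": TCP position; "tcp_rot": TCP orientation; "contact_force": force on the tool from outside, world axes, zero at the start; "wrist_torque": the same for the moment, N m; "opening": opening from 0.0 (shut) to 1.0 (fully open); "grasp_force": force on a finger pad.
Only numpy, scipy, OpenCV 4.12 (cv2) and the standard library are available. Lean on these libraries where they do the work, as an engineer would, in place of code of your own. Each camera call takes 0.05 s, during which the arm holds its last target. There are 200 camera calls.

### The job

Tidy the potting table by kind: stand the two square pots in the tray with the square cells and the two round pots in the tray with the round holes, one pot to a cell or hole, each upright and fully down on its floor, and lay the trowel flat and lengthwise inside the long tool trough. Leave the white bowls and the foil dishes where they are.

Things in the scene. Friction and masses are not known exactly. Their poses are not given: they have to be found in the camera images.
- square_pot_a: Empty square pot of thin terracotta-coloured plastic, open at the top, 60 mm high, upright. Outside 46 mm square at the foot, widening upwards; an upright rim band 60 mm square takes the top 14 mm: grasp it there, across two facing sides. Origin: centre of the underside; z up, x and y square to the sides. About 40 g. Both square pots are alike; either cell will do.
- square_pot_b: Empty square pot of thin terracotta-coloured plastic, open at the top, 60 mm high, upright. Outside 46 mm square at the foot, widening upwards; an upright rim band 60 mm square takes the top 14 mm: grasp it there, across two facing sides. Origin: centre of the underside; z up, x and y square to the sides. About 40 g. Both square pots are alike; either cell will do.
- round_pot_a: Round nursery pot of thin terracotta-coloured plastic, empty, open at the top, 60 mm high, standing upright. Outside 46 mm diameter at the foot, widening upwards; an upright rim band 60 mm in diameter takes the top 13 mm (grasp it there). Origin: centre of the underside; z up. About 40 g. Both round pots are alike; either hole will do.
- round_pot_b: Round nursery pot of thin terracotta-coloured plastic, empty, open at the top, 60 mm high, standing upright. Outside 46 mm diameter at the foot, widening upwards; an upright rim band 60 mm in diameter takes the top 13 mm (grasp it there). Origin: centre of the underside; z up. About 40 g. Both round pots are alike; either hole will do.
- trowel: Hand trowel lying flat, 160 mm long, 90 g: wooden handle 24 mm wide, 24 mm high; steel blade up to 40 mm wide, 3 mm thick. Origin: mid-length, at the underside; x points along it from handle to blade tip, z up. Handle from x = -80 to +10 mm, then a thin neck, blade +25 to +80 mm; it balances near the origin: grip across the handle at about x = -15 mm.
- square_tray: Grey plastic pot tray 90 x 180 mm, 20 mm high, with two square cells, each 80 x 80 mm and open at the top, centred at y = -46 and +46 mm; cell floors 4 mm above the table, outer walls 4 to 5 mm thick, 12 mm between the cells. The long side runs along its y, the short side along its x; it is fixed to the table. Origin: centre of its underside, on the table.
- round_tray: Grey plastic pot tray 90 x 180 mm, 20 mm high, a block with two round holes, each 66 mm in diameter, centred at y = -46 and +46 mm; hole floors 4 mm above the table. The long side runs along its y, the short side along its x; it is fixed to the table. Origin: centre of its underside, on the table.
- tool_trough: Grey plastic tool trough, one single long open bay, outside 84 x 200 mm, inside 76 x 192 mm, walls 14 mm high and 4 mm thick, floor 4 mm above the table. The trowel lies along its y, either way round. The long side runs along its y, the short side along its x; it is fixed to the table. Origin: centre of its underside, on the table.
- bowls: Two nested white plastic bowls, 124 mm across and 53 mm high, beside the trays: not part of the job. Origin: centre of the underside.
- foil_dishes: Stack of round foil dishes, 98 mm across and 44 mm high, beside the trays: not part of the job. Origin: centre of the underside.

How it is judged:
By the outcome, as a careful person would: the job done as asked, in the order asked, and still so for the second after the job is handed in, with the robot touching nothing.
It also fails if it takes over 128 s, if anything falls off the work surface, if the arm or the gripper's body presses on something with over 40 N, if the wrist force passes 120 N, or if a joint passes its speed limit or range.

## Working session

There is one attempt and no reset: what is moved stays moved. The work goes in short steps, Python scripts to look and compute and a tool call to move; the robot and the scene stay as the last step left them, time stands still between calls to the robot, and variables do not carry over. Pictures are saved under pics/ and viewed, at most 14 in all, crops included, and the job is handed in when it is done.

Besides the shell and the picture viewer there is one more tool, called after "Emit:" in YAML: its name, and indented under it one key for each argument. move_arm: Moves the arm, as the interface text tells. Its arguments: {"type":"object","properties":{"motion":{"type":"array","items":{"type":"array","items":{"type":"number"}}},"grip_force":{"type":"number"}},"required":["motion"]}

```bash
mkdir -p pics; cat > h.py <<'E'
import numpy as np, cv2
from rig import sensors, grab_frame, camera_params, order
def world(name,d):
    p=camera_params(name);K=np.array(p["camera_matrix"]);T=np.array(p["world_from_camera"])
    v,u=np.indices(d.shape)
    c=np.stack([(u-K[0,2])/K[0,0]*d,(v-K[1,2])/K[1,1]*d,d],-1)
    w=c@T[:3,:3].T+T[:3,3]; w[d==0]=np.nan
    return w
def save(n,im,f=1): cv2.imwrite(f"pics/{n}.png",cv2.resize(im[...,::-1],None,fx=f,fy=f))
E
python3 - <<'E'
from h import *
for n in("top","side"):
    im,d=grab_frame(n); save(n+"0",im,1.4); np.savez(n+"0.npz",im=im,w=world(n,d))
    print(np.round(camera_params(n)["world_from_camera"],2))
print(sensors.sense())
E
```

```text
[[-0.00000e+00 -1.00000e+00  6.00000e-02  4.43200e+02]
 [-1.00000e+00  0.00000e+00  2.00000e-02 -4.85000e+00]
 [-2.00000e-02 -6.00000e-02 -1.00000e+00  1.33107e+03]
 [ 0.00000e+00  0.00000e+00  0.00000e+00  1.00000e+00]]
[[-7.2000e-01 -4.3000e-01  5.5000e-01 -2.0887e+02]
 [-7.0000e-01  4.5000e-01 -5.5000e-01  7.2268e+02]
 [-2.0000e-02 -7.8000e-01 -6.2000e-01  8.5635e+02]
 [ 0.0000e+00  0.0000e+00  0.0000e+00  1.0000e+00]]
{'clock': 0.1, 'qpos': array([-1.31839535e+00,  3.53600495e-01,  1.63405909e+00, -1.95689679e-05,
        1.15522833e+00, -2.41212514e-03]), 'qvel': array([ 0.00252902,  0.00112286, -0.00323869, -0.00127382,  0.00123669,
        0.00069547]), 'joint_efforts': array([ 3.52581756e-04, -6.06356406e+01, -3.42817640e+01,  6.37673406e-05,
        3.91701615e-03, -1.10100925e-05]), 'eef_pos': array([ 157.41765942, -604.39821763,  230.62356274]), 'tcp_rot': array([-3.14029736e+00,  1.47687874e-05,  2.54821024e-01]), 'contact_force': array([-0.85201084, -0.47923357, -0.55187588]), 'wrist_torque': array([-0.0035265 , -0.02337024,  0.00707954]), 'grasp_force': 0.0, 'opening': 1.0023212303385602}
```

View pics/top0.png

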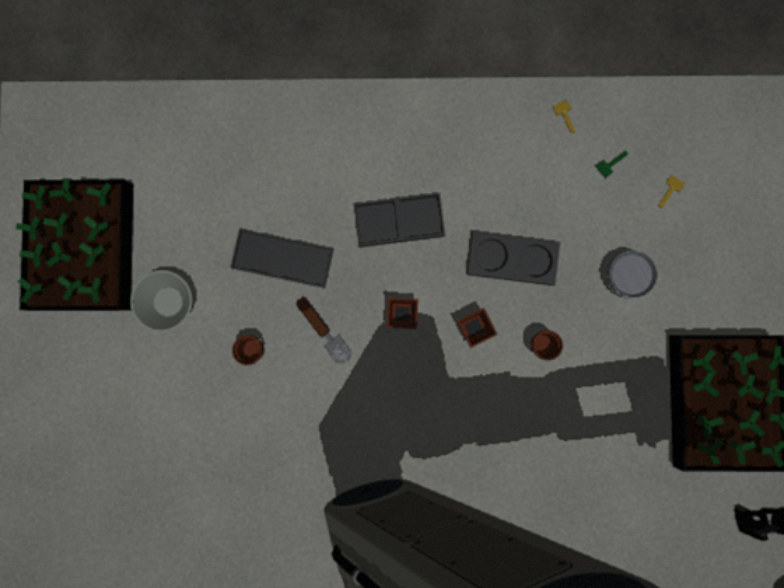

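View pics/side0.png

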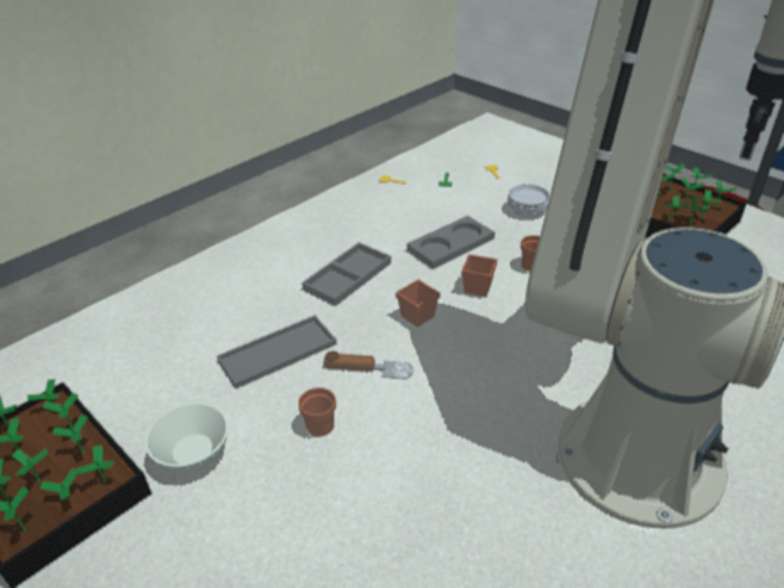

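The top view (1.4x) shows round pots at (248,348) and (546,344), square pots at (403,313) and (476,326), the trowel from (303,302) to (345,352), the trough at (282,258), the square tray at (399,220) and the round tray at (513,258). The bowls are at (162,300) and the foil at (630,272). The side view shows the same layout, with the arm hiding part of it.

```bash
cat > m.py <<'E'
from h import *
def rect(p):
    (c,s,a)=cv2.minAreaRect(p.astype(np.float32)); 
    if s[0]<s[1]: s=s[::-1];a+=90
    return np.round(c,1),np.round(s,1),round(a%180,1)
def run(f,side=None):
    z=np.load(f);w=z["w"];im=z["im"].astype(int)
    ref={"sqA":(403,313),"sqB":(476,326),"rA":(248,348),"rB":(546,344),"trowel":(322,328),"trough":(282,258),"sqtray":(399,220),"rtray":(513,258),"bowl":(162,300),"foil":(630,272)}
    w0=np.load("top0.npz")["w"]
    for n,(u,v) in ref.items():
        c=w0[int(v/1.4),int(u/1.4)]
        R=50 if n[0:2] in("sq","rA","rB") and "tray" not in n else 115 if n[0]=='t' or 'tray' in n else 70
        near=np.hypot(w[...,0]-c[0],w[...,1]-c[1])<R
        h=w[...,2]
        grey=(im.max(-1)-im.min(-1)<18)
        if n in("sqA","sqB","rA","rB"): m=near&(h>48)&(h<75)
        elif n=="trowel": m=near&(h>1.5)&(h<40)
        elif n in("bowl","foil"): m=near&(h>30)
        else: m=near&(h>7)&(h<26)&(im.sum(-1)<260)&grey
        l,L=cv2.connectedComponents(m.astype(np.uint8))
        p=w[m]
        if len(p)<10: print(n,c,len(p));continue
        print(n,len(p),"mean",np.round(p.mean(0),1),"zmax",np.round(np.percentile(p[:,2],[5,50,95]),1),*rect(p[:,:2]))
if __name__=="__main__":
    run("top0.npz"); print(); run("side0.npz")
    z=np.load("top0.npz");w=z["w"];print("table z",np.nanmedian(w[180:200,240:260,2]),np.nanmedian(w[70:90,140:250,2]))
E
python3 m.py
```

```text
sqA 146 mean [479.7 -11.   59. ] zmax [50.9 59.7 64.4] [479.2 -11.3] [60.9 58.6] 179.5
sqB 166 mean [ 449.6 -162.6   57.9] zmax [49.4 59.  63.6] [ 449.8 -159.6] [60.4 59.4] 116.3
rA 127 mean [406.4 299.3  56.7] zmax [48.8 57.4 63.2] [406.1 297.7] [59.8 57.9] 109.3
rB 116 mean [ 414.3 -299.8   57. ] zmax [48.7 57.9 63.5] [ 414.8 -297. ] [59.4 55.1] 89.9
trowel 1932 mean [453.9 152.4   6.5] zmax [ 1.6  3.5 24.7] [450.2 152.4] [227.2 225.6] 91.0
trough 596 mean [594.8 239.   11.4] zmax [ 7.2 10.2 18. ] [571.7 243.5] [200.7 133. ] 77.7
sqtray 723 mean [673.7  -4.2  15.3] zmax [ 7.2 16.9 23.2] [673.9  -5. ] [179.   91.9] 96.9
rtray 1314 mean [ 592.6 -240.    18.7] zmax [ 8.3 19.5 24.2] [ 592.8 -240.1] [180.9  91.1] 82.4
bowl 840 mean [507. 492.  44.] zmax [31.5 44.3 55.3] [512.2 482.6] [134.1 122. ] 53.2
foil 916 mean [ 556.9 -475.1   35.8] zmax [30.8 34.9 44.4] [ 555.4 -473.4] [94.9 94.4] 85.7

sqA 259 mean [475.7  -6.9  54.9] zmax [48.8 55.2 60.2] [476.   -9.2] [66.8 64.5] 177.0
sqB 209 mean [ 446.6 -154.3   55. ] zmax [49.5 55.4 59.7] [ 448.  -156.5] [69.6 61.2] 115.6
rA 244 mean [403.3 301.8  55. ] zmax [48.7 55.6 60. ] [404.  301.1] [60.5 57.9] 136.9
rB 91 mean [ 422.4 -287.1   54.2] zmax [48.6 54.5 59.9] [ 423.7 -288.7] [65.4 33.3] 119.3
trowel 843 mean [466.2 165.2  11. ] zmax [ 1.7  8.8 24.3] [451.2 153.6] [215.8 207.5] 161.8
trough 129 mean [585.5 247.3   9.4] zmax [ 7.3  9.2 12.1] [570.7 248. ] [196.5 130.8] 76.9
sqtray 223 mean [665.2   3.6  12. ] zmax [ 7.8 11.8 16.4] [669.7  -1.3] [184.1  90.8] 96.8
rtray 209 mean [ 578.3 -222.6   12.1] zmax [ 7.6 12.  16.8] [ 583.9 -231.1] [176.2  84.5] 83.1
bowl 1225 mean [516.2 476.2  42.9] zmax [31.4 43.2 52.6] [505.2 476.9] [123.8 119.5] 134.7
foil 371 mean [ 555.7 -474.4   34.7] zmax [30.6 33.5 42.2] [ 553.7 -470.4] [102.1  93.5] 111.8
table z 0.055206730223972045 0.29040813400683874
```

```bash
python3 - <<'E'
from h import *
z=np.load("top0.npz");w=z["w"];im=z["im"]
x=cv2.resize(im[130:265,155:415,::-1],None,fx=3,fy=3,interpolation=cv2.INTER_CUBIC); x=cv2.convertScaleAbs(x,alpha=1.8)
cv2.imwrite("pics/crop.png",x)
E
```

```text
(no output)
```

View pics/crop.png

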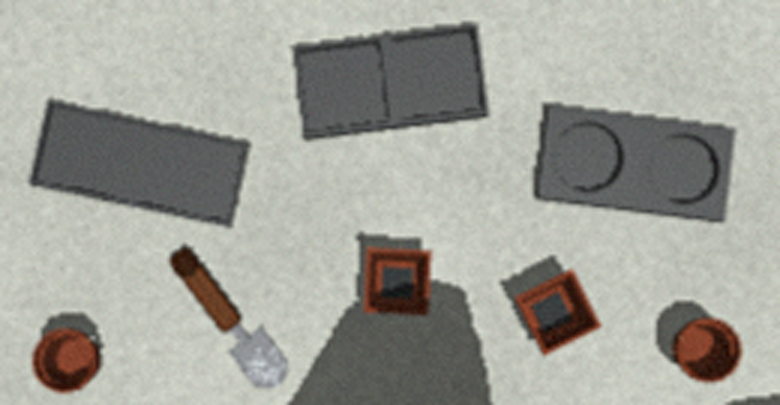

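The crop shows the trough upper-left, the square tray top-centre, the round tray at right, four upright pots and the trowel, with its handle end at crop (183,250) and its blade tip at (275,378). I'll refine the positions by colour with known plane heights.

```bash
cat > c.py <<'E'
from h import *
from m import rect
def plane(name,uv,z):
    p=camera_params(name);K=np.array(p["camera_matrix"]);T=np.array(p["world_from_camera"])
    r=np.c_[uv,np.ones(len(uv))]@np.linalg.inv(K).T@T[:3,:3].T
    return (T[:3,3]+r*((z-T[2,3])/r[:,2])[:,None])[:,:2]
def blobs(name,im,mask,z,lo,hi):
    n,L,S,C=cv2.connectedComponentsWithStats(mask.astype(np.uint8))
    for i in range(1,n):
        if lo<S[i,4]<hi:
            ct=np.argwhere(L==i)[:,::-1]
            yield C[i],S[i,4],ct
if __name__=="__main__":
    z=np.load("top0.npz");im=z["im"].astype(int);w=z["w"]
    r,g,b=im[...,0],im[...,1],im[...,2]
    red=(r>1.35*g)&(r>1.35*b)&(w[...,0]>350)&(w[...,0]<560)&(abs(w[...,1])<360)
    red&=(w[...,2]>0)
    print("red");
    for C,a,ct in blobs("top",im,red,60,60,3000):
        k=cv2.convexHull(ct.astype(np.int32))[:,0]
        p=plane("top",ct,60); q=plane("top",ct,24)
        rim=ct[w[ct[:,1],ct[:,0],2]>40]
        print(np.round(C),a,"z60",*rect(p),"z12 rect",*rect(plane("top",ct,12)), "rim only",*(rect(plane("top",rim,60)) if len(rim)>20 else ()))
    print("grey")
    dark=(im.sum(-1)<200)&(im.max(-1)-im.min(-1)<20)&(w[...,0]>530)&(w[...,0]<740)&(abs(w[...,1])<360)
    for C,a,ct in blobs("top",im,dark,20,800,9000):
        print(np.round(C),a,"z20",*rect(plane("top",ct,20)),"z14",*rect(plane("top",ct,14)))
E
python3 c.py
```

```text
red
[223. 226.] 221 z60 [471.2 167.9] [84.2 20.3] 37.6 z12 rect [472.2 174.4] [87.4 21.1] 37.6 rim only
[287. 223.] 357 z60 [478.5 -10.4] [61.2 59.2] 86.0 z12 rect [479.8 -10.7] [63.5 61.5] 86.0 rim only [478.6 -11. ] [60.1 58.9] 86.0
[341. 234.] 358 z60 [ 449.5 -157.3] [59.6 57.9] 116.3 z12 rect [ 449.7 -163. ] [61.8 60.1] 116.3 rim only [ 449.7 -157.8] [58.4 57.9] 116.3
[390. 246.] 355 z60 [ 414.7 -295.1] [57.8 56.5] 36.4 z12 rect [ 413.6 -306.1] [60.  58.6] 36.4 rim only [ 414.9 -294.9] [57.8 55. ] 89.9
[176. 250.] 355 z60 [406.5 298.3] [57.3 56.6] 45.4 z12 rect [405.2 309.7] [59.5 58.7] 45.4 rim only [406.5 298.3] [57.3 56.6] 45.4
grey
[285. 157.] 1945 z20 [671.8  -3.6] [178.6  92.4] 96.9 z14 [672.8  -3.6] [179.4  92.9] 96.9
[201. 184.] 1963 z20 [593.9 237.5] [198.9  83.8] 77.9 z14 [594.6 238.6] [199.8  84.2] 77.9
[366. 184.] 2022 z20 [ 591.4 -235.5] [183.6  92.1] 82.5 z14 [ 592.1 -236.6] [184.5  92.5] 82.5
```

```bash
cat > go.py <<'E'
import sys
from h import *
from scipy.spatial.transform import Rotation as R
# args: x y z phi(closing axis deg)
def go(x,y,z,phi):
    s=sensors.sense(); r0=R.from_euler('xyz',s["tcp_rot"]); r1=R.from_euler('xyz',[np.pi,0,np.radians(phi+90)])
    print(f"t={s['clock']:.2f} pos",np.round(s["eef_pos"],1),"rot",np.round(s["tcp_rot"],3),"F",np.round(s["contact_force"],1),"open",round(float(s["opening"]),3),"grip",round(float(s["grasp_force"]),1))
    print("turn",np.round((r0.inv()*r1).as_rotvec(),4),"shift",np.round(r0.inv().apply(np.array([x,y,z])-s["eef_pos"])/1000,4))
a=list(map(float,sys.argv[1:]))
for i in range(0,len(a),4): go(*a[i:i+4])
E
python3 go.py 478.8 -11 110 -2.7
```

```text
t=0.10 pos [ 157.4 -604.4  230.6] rot [-3.14   0.     0.255] F [-0.9 -0.5 -0.6] open 1.002 grip 0.0
turn [-1.1000e-03 -8.0000e-04 -1.2689e+00] shift [ 0.4606 -0.4931  0.1213]
```

Careful with the scale: shifts go in shares of 500 mm and turns go in shares of 2 rad. That gives: -0.353 m / 0.5 = -0.706, 0.33 m / 0.5 = 0.66, -1.26 rad / 2 = -0.63.

Emit:
move_arm:
  motion:
    - [0,0,-0.08,0.08,-0.086,0,0.0854]
    - [0,0,-0.165,0.18,-0.192,0,0.0854]
    - [0,0,-0.25,0.26,-0.278,0,0.0854]
    - [0,0,-0.33,0.34,-0.364,0,0.0854]
    - [0,0,-0.41,0.42,-0.45,0,0.0854]
    - [0,0,-0.49,0.5,-0.536,0,0.0854]
    - [0,0,-0.56,0.58,-0.62,0,0.0854]
    - [0,0,-0.63,0.66,-0.706,0,0.0854]

```text
clock: 1.1
eef_pos: [388.4, -178.3, 231.3]
tcp_rot: [3.141, 0.0, 1.519]
contact_force: [0.4, -0.6, -0.5]
opening: 1.001
grasp_force: 0.0
```

```bash
python3 go.py 478.8 -11 110 -2.7
```

```text
t=1.10 pos [ 388.4 -178.3  231.3] rot [3.141 0.    1.519] F [ 0.4 -0.6 -0.5] open 1.001 grip 0.0
turn [ 0.0004  0.0002 -0.0044] shift [0.1718 0.0816 0.1214]
```

Converted, 0.1718 m / 0.5 = 0.3436, 0.0816 m / 0.5 = 0.1632, -0.004 rad / 2 = -0.002.

Emit:
move_arm:
  motion:
    - [0,0,0,0.1,0.048,0.04,0.0854]
    - [0,0,0,0.2,0.096,0.1,0.0854]
    - [0,0,0,0.28,0.134,0.17,0.0854]
    - [0,0,-0.002,0.3436,0.1632,0.24,0.0854]
    - [0,0,-0.002,0.3436,0.1632,0.24,0.0854]

```text
clock: 1.72
eef_pos: [477.9, -11.2, 108.8]
tcp_rot: [-3.137, -0.0, 1.522]
contact_force: [-1.5, 0.0, 1.0]
opening: 1.004
grasp_force: 0.0
```

```bash
python3 go.py 478.8 -11 32 -2.7; python3 - <<'E'
from h import *
im,d=grab_frame("side"); save("a1",im[140:320,220:440],3)
E
```

```text
t=1.73 pos [477.9 -11.2 108.8] rot [-3.137 -0.     1.522] F [-1.5  0.   1. ] open 1.004 grip 0.0
turn [-0.0047 -0.0001 -0.0019] shift [0.0003 0.0013 0.0768]
```

View pics/a1.png

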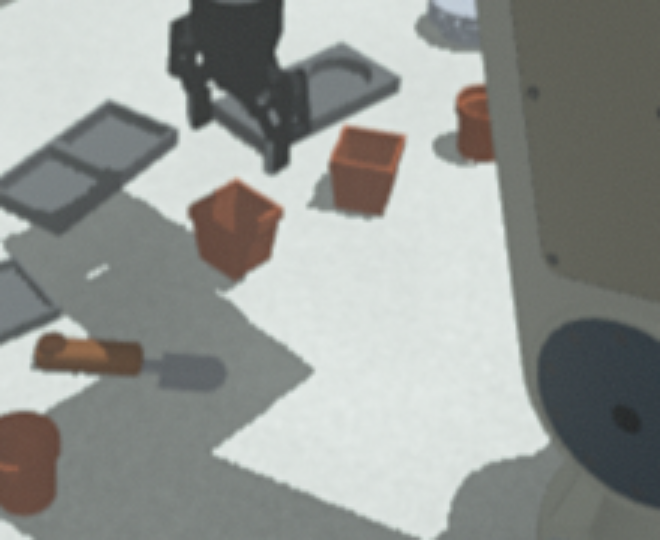

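The gripper (crop 235,90) stands over pot A (236,225), with its fingers on either side along the pot's x sides. Next I descend and close.

Converted, 0.077 m / 0.5 = 0.154, 0.06 m / 0.5 = 0.12.

Emit:
move_arm:
  motion:
    - [0,0,0,0,0.002,0.06,0.0854]
    - [0,0,0,0,0.002,0.12,0.0854]
    - [0,0,0,0,0.002,0.154,0.0854]
    - [0,0,0,0,0.002,0.154,0.06]
    - [0,0,0,0,0.002,0.154,0.05]
    - [0,0,0,0,0.002,0.154,0.05]
    - [0,0,0,0,0.002,0.154,0.05]
    - [0,0,0,0,0.002,0.154,0.05]
  grip_force: 25

```text
clock: 2.78
eef_pos: [480.8, -13.3, 35.3]
tcp_rot: [3.14, 0.0, 1.519]
contact_force: [-1.1, -2.3, 7.9]
opening: 0.703
grasp_force: 28.4
```

```bash
python3 go.py 478.8 -11 130 -2.7 667.3 41.4 130 6.9
```

```text
t=2.77 pos [480.8 -13.3  35.3] rot [3.14  0.    1.519] F [-1.1 -2.3  7.9] open 0.703 grip 28.4
turn [ 0.0017  0.0002 -0.0047] shift [ 0.0022 -0.0019 -0.0947]
t=2.77 pos [480.8 -13.3  35.3] rot [3.14  0.    1.519] F [-1.1 -2.3  7.9] open 0.703 grip 28.4
turn [ 0.0017  0.0004 -0.1722] shift [ 0.0643  0.1836 -0.0944]
```

Converted, 0.1836 m / 0.5 = 0.3672, 0.0643 m / 0.5 = 0.1286, -0.172 rad / 2 = -0.086.

Emit:
move_arm:
  motion:
    - [0,0,0,0,0,-0.04,0.05]
    - [0,0,0,0,0,-0.1,0.05]
    - [0,0,0,0,0,-0.16,0.05]
    - [0,0,-0.02,0.03,0.07,-0.18,0.05]
    - [0,0,-0.045,0.06,0.16,-0.18,0.05]
    - [0,0,-0.065,0.09,0.25,-0.18,0.05]
    - [0,0,-0.086,0.12,0.34,-0.18,0.05]
    - [0,0,-0.086,0.1286,0.3672,-0.18,0.05]

```text
clock: 3.78
eef_pos: [669.0, 42.3, 124.5]
tcp_rot: [3.14, -0.0, 1.692]
contact_force: [0.7, 0.3, -0.6]
opening: 0.699
grasp_force: 27.5
```

```bash
python3 go.py 667.3 41.4 37 6.9; python3 - <<'E'
from h import *
im,d=grab_frame("side"); save("a2",im[100:300,130:430],2.6)
im,d=grab_frame("top"); 
w=world("top",d); np.savez("t2.npz",im=im,w=w)
E
```

```text
t=3.77 pos [669.   42.3 124.5] rot [ 3.14  -0.     1.692] F [ 0.7  0.3 -0.6] open 0.699 grip 27.5
turn [ 0.0017 -0.      0.0005] shift [-0.0007 -0.002   0.0875]
```

View pics/a2.png

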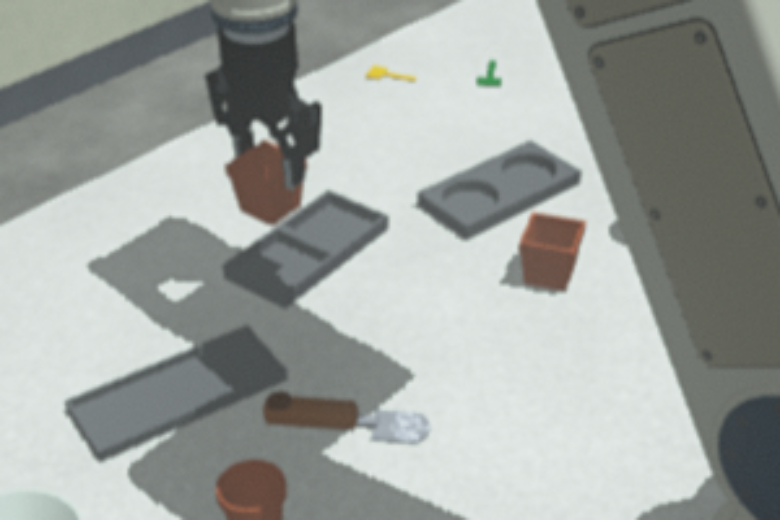

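Pot A is held upright (crop 265,180), above the near cell's side of the tray. Lowering it now.

Converted, 0.084 m / 0.5 = 0.168, -0.002 m / 0.5 = -0.004.

Emit:
move_arm:
  motion:
    - [0,0,0,-0.002,-0.004,0.06,0.05]
    - [0,0,0,-0.002,-0.004,0.12,0.05]
    - [0,0,0,-0.002,-0.004,0.156,0.05]
    - [0,0,0,-0.002,-0.004,0.168,0.05]
    - [0,0,0,-0.002,-0.004,0.168,0.05]

```text
clock: 4.5
eef_pos: [664.9, 40.2, 40.8]
tcp_rot: [3.141, 0.0, 1.691]
contact_force: [0.3, -0.3, -1.0]
opening: 0.7
grasp_force: 27.5
```

Converted, -0.09 m / 0.5 = -0.18, -0.055 m / 0.5 = -0.11.

Emit:
move_arm:
  motion:
    - [0,0,0,0,0.002,0.002,0.05]
    - [0,0,0,0,0.004,0.004,0.05]
    - [0,0,0,0,0.004,0.004,0.066]
    - [0,0,0,0,0.004,0.004,0.08]
    - [0,0,0,0,0.004,0.004,0.0854]
    - [0,0,0,0,0.004,-0.04,0.0854]
    - [0,0,0,0,0.004,-0.11,0.0854]
    - [0,0,0,0,0.004,-0.18,0.0854]

```text
clock: 5.5
eef_pos: [667.1, 40.6, 132.7]
tcp_rot: [3.141, 0.0, 1.691]
contact_force: [0.3, -0.8, 0.7]
opening: 0.994
grasp_force: 0.0
```

```bash
python3 go.py 449.7 -158.8 110 26.3
```

```text
t=5.50 pos [667.1  40.6 132.7] rot [3.141 0.    1.691] F [ 0.3 -0.8  0.7] open 0.994 grip 0.0
turn [ 9.00e-04  2.00e-04 -3.39e-01] shift [-0.1719 -0.2397  0.0225]
```

Converted, -0.2397 m / 0.5 = -0.4794, -0.1719 m / 0.5 = -0.3438, -0.339 rad / 2 = -0.1695.

Emit:
move_arm:
  motion:
    - [0,0,-0.03,-0.06,-0.08,0,0.0854]
    - [0,0,-0.06,-0.12,-0.168,0,0.0854]
    - [0,0,-0.09,-0.18,-0.252,0.01,0.0854]
    - [0,0,-0.12,-0.24,-0.336,0.02,0.0854]
    - [0,0,-0.15,-0.3,-0.42,0.03,0.0854]
    - [0,0,-0.1695,-0.3438,-0.4794,0.045,0.0854]
    - [0,0,-0.1695,-0.3438,-0.4794,0.045,0.0854]

```text
clock: 6.38
eef_pos: [447.8, -160.0, 108.6]
tcp_rot: [-3.141, 0.0, 2.027]
contact_force: [0.2, 1.0, 0.3]
opening: 1.001
grasp_force: 0.0
```

```bash
python3 go.py 449.7 -158.8 32 26.3; python3 - <<'E'
from h import *
im,d=grab_frame("side"); save("a3",im[130:290,180:400],3)
E
```

```text
t=6.38 pos [ 447.8 -160.   108.6] rot [-3.141  0.     2.027] F [0.2 1.  0.3] open 1.001 grip 0.0
turn [-0.0002  0.     -0.0024] shift [0.0003 0.0023 0.0766]
```

View pics/a3.png

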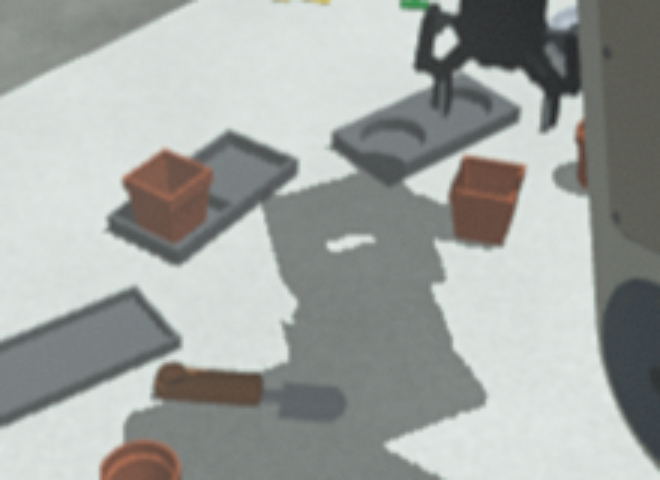

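Pot A stands upright in its cell (crop 170,195), and the gripper is over pot B (487,200). I'll grasp B.

Emit:
move_arm:
  motion:
    - [0,0,0,0,0.002,0.06,0.0854]
    - [0,0,0,0,0.002,0.12,0.0854]
    - [0,0,0,0,0.002,0.15,0.0854]
    - [0,0,0,0,0.002,0.15,0.06]
    - [0,0,0,0,0.002,0.15,0.05]
    - [0,0,0,0,0.002,0.15,0.05]
    - [0,0,0,0,0.002,0.15,0.05]
    - [0,0,0,0,0.002,0.15,0.05]

```text
clock: 7.42
eef_pos: [450.8, -158.6, 33.4]
tcp_rot: [3.141, 0.001, 2.03]
contact_force: [-0.3, 0.6, 6.6]
opening: 0.696
grasp_force: 28.2
```

```bash
python3 go.py 678.3 -50 128 6.9
```

```text
t=7.42 pos [ 450.8 -158.6   33.4] rot [3.141e+00 1.000e-03 2.030e+00] F [-0.3  0.6  6.6] open 0.696 grip 28.2
turn [0.001  0.0007 0.3385] shift [-0.0035  0.2521 -0.0943]
```

Converted, 0.252 m / 0.5 = 0.504, -0.0035 m / 0.5 = -0.007, 0.339 rad / 2 = 0.1695.

Emit:
move_arm:
  motion:
    - [0,0,0,0,0,-0.04,0.05]
    - [0,0,0,0,0,-0.1,0.05]
    - [0,0,0.025,0,0.06,-0.16,0.05]
    - [0,0,0.055,0,0.16,-0.186,0.05]
    - [0,0,0.085,0,0.26,-0.186,0.05]
    - [0,0,0.115,0,0.36,-0.186,0.05]
    - [0,0,0.145,-0.004,0.46,-0.186,0.05]
    - [0,0,0.1695,-0.007,0.504,-0.186,0.05]

```text
clock: 8.43
eef_pos: [679.9, -48.5, 125.7]
tcp_rot: [3.141, -0.0, 1.69]
contact_force: [-1.7, -0.2, -1.1]
opening: 0.696
grasp_force: 27.4
```

```bash
python3 go.py 678.3 -50 38 6.9
```

```text
t=8.43 pos [679.9 -48.5 125.7] rot [ 3.141 -0.     1.69 ] F [-1.7 -0.2 -1.1] open 0.696 grip 27.4
turn [ 0.001  -0.     -0.0011] shift [-0.0013 -0.0018  0.0877]
```

Converted, 0.0875 m / 0.5 = 0.175, -0.001 m / 0.5 = -0.002.

Emit:
move_arm:
  motion:
    - [0,0,0,-0.002,-0.002,0.06,0.05]
    - [0,0,0,-0.002,-0.002,0.12,0.05]
    - [0,0,0,-0.002,-0.002,0.16,0.05]
    - [0,0,0,-0.002,-0.002,0.174,0.05]
    - [0,0,0,-0.002,-0.002,0.175,0.05]
    - [0,0,0,-0.002,-0.002,0.175,0.066]
    - [0,0,0,-0.002,-0.002,0.175,0.08]
    - [0,0,0,-0.002,-0.002,0.175,0.0854]

```text
clock: 9.43
eef_pos: [677.2, -51.0, 38.8]
tcp_rot: [3.141, 0.0, 1.691]
contact_force: [0.3, -0.2, 0.5]
opening: 1.004
grasp_force: 0.0
```

```bash
python3 go.py 678.3 -50 130 6.9 414.8 -296 140 -7.6
```

```text
t=9.43 pos [677.2 -51.   38.8] rot [3.141 0.    1.691] F [ 0.3 -0.2  0.5] open 1.004 grip 0.0
turn [ 0.0008  0.0002 -0.0004] shift [ 0.0009  0.0013 -0.0912]
t=9.43 pos [677.2 -51.   38.8] rot [3.141 0.    1.691] F [ 0.3 -0.2  0.5] open 1.004 grip 0.0
turn [8.000e-04 1.000e-04 2.526e-01] shift [-0.2118 -0.2898 -0.1014]
```

Converted, -0.28 m / 0.5 = -0.56, -0.233 m / 0.5 = -0.466, 0.25 rad / 2 = 0.125.

Emit:
move_arm:
  motion:
    - [0,0,0,0,0,-0.06,0.0854]
    - [0,0,0,0,0,-0.16,0.0854]
    - [0,0,0.025,-0.06,-0.08,-0.2,0.0854]
    - [0,0,0.045,-0.13,-0.178,-0.2,0.0854]
    - [0,0,0.07,-0.2,-0.274,-0.2,0.0854]
    - [0,0,0.09,-0.27,-0.37,-0.2,0.0854]
    - [0,0,0.11,-0.34,-0.466,-0.2,0.0854]
    - [0,0,0.125,-0.41,-0.56,-0.2,0.0854]

```text
clock: 10.42
eef_pos: [422.1, -289.2, 138.7]
tcp_rot: [3.141, 0.001, 1.44]
contact_force: [1.2, -0.8, -0.1]
opening: 1.003
grasp_force: 0.0
```

```bash
python3 - <<'E'
from h import *
im,d=grab_frame("top"); save("b1",im[120:280,150:420],2.9); np.savez("b1.npz",im=im,w=world("top",d))
E
python3 go.py 414.8 -296 32 -7.6
```

```text
t=10.47 pos [ 417.5 -292.3  138.4] rot [-3.139e+00  2.000e-03  1.438e+00] F [-4.9 -2.2  0.7] open 0.999 grip 0.0
turn [-0.0023  0.0018 -0.0006] shift [-0.0038 -0.0019  0.1064]
```

View pics/b1.png

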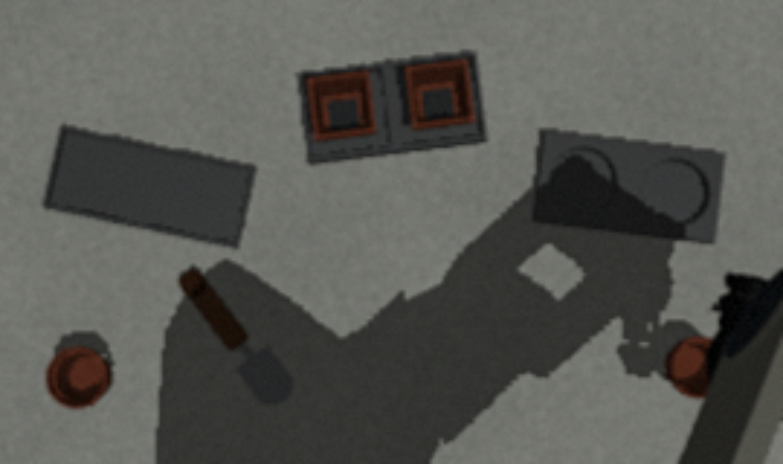

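Both square pots stand in their cells (crop 340,105 and 438,93). The gripper is next to round pot B (690,367). I'll use the placed pots to check camera-versus-robot offset while descending.

```bash
python3 - <<'E'
from h import *; from c import plane,blobs; from m import rect
z=np.load("b1.npz");im=z["im"].astype(int);w=z["w"]
r,g,b=im[...,0],im[...,1],im[...,2]
red=(r>1.35*g)&(r>1.35*b)&(w[...,0]>600)&(w[...,0]<760)&(abs(w[...,1])<150)
for C,a,ct in blobs("top",im,red,64,60,3000): print(a,*rect(plane("top",ct,64)))
# far edge/holes of round tray in clean frame: hole dark rim arcs
z=np.load("top0.npz");im=z["im"];w=z["w"]
for c in((598.4,-192.9),(586.2,-284.1)):
    m=(np.hypot(w[...,0]-c[0],w[...,1]-c[1])<46)&(w[...,2]<11)
    p=w[m]; print("low pts",len(p),p.mean(0).round(1),*rect(p[:,:2]))
for n,c in(("rt",(592,-238)),("sq",(673,-4))):
    m=(abs(w[...,0]-c[0])<80)&(abs(w[...,1]-c[1])<110)&(w[...,2]>14)&(w[...,2]<27)&(im.sum(-1)<230); print(n,*rect(w[m][:,:2]))
E
```

```text
409 [676.7 -50. ] [62.9 62.7] 6.9
407 [666.3  45.1] [63.6 62.1] 6.9
low pts 412 [ 599.5 -194.3    3.9] [ 597.2 -190.6] [81.2 73.4] 37.2
low pts 399 [ 587.3 -288.1    4. ] [ 580.2 -288.3] [78.9 62. ] 3.0
rt [ 592.9 -239.4] [179.3  90.9] 82.7
sq [673.9  -4.7] [178.4  91.9] 96.9
```

Converted, 0.105 m / 0.5 = 0.21, 0.09 m / 0.5 = 0.18.

Emit:
move_arm:
  motion:
    - [0,0,0,-0.006,0,0.06,0.0854]
    - [0,0,0,-0.008,0.002,0.12,0.0854]
    - [0,0,0,-0.008,0.002,0.18,0.0854]
    - [0,0,0,-0.008,0.002,0.21,0.0854]
    - [0,0,0,-0.008,0.002,0.21,0.06]
    - [0,0,0,-0.008,0.002,0.21,0.05]
    - [0,0,0,-0.008,0.002,0.21,0.05]
    - [0,0,0,-0.008,0.002,0.21,0.05]

```text
clock: 11.48
eef_pos: [424.6, -292.5, 34.1]
tcp_rot: [3.14, 0.001, 1.441]
contact_force: [0.7, -0.6, 1.8]
opening: 0.672
grasp_force: 26.6
```

The commanded pose was about 10 mm off in x because I read it before it settled, so the pot may have been pushed. I'll lift and check before going on.

Emit:
move_arm:
  motion:
    - [0,0,0,0,0,-0.04,0.05]
    - [0,0,0,0,0,-0.1,0.05]
    - [0,0,0,0,0.08,-0.16,0.05]
    - [0,0,0,0,0.16,-0.19,0.05]
    - [0,0,0,0,0.22,-0.19,0.05]
    - [0,0,0,0,0.22,-0.19,0.05]
    - [0,0,0,0,0.22,-0.19,0.05]

```text
clock: 12.35
eef_pos: [532.1, -306.0, 127.9]
tcp_rot: [-3.14, -0.0, 1.441]
contact_force: [-0.8, 0.6, 0.2]
opening: 0.673
grasp_force: 27.0
```

```bash
python3 - <<'E'
from h import *
im,d=grab_frame("side"); save("b2",im[60:220,240:440],3); np.savez("b2.npz",im=im,w=world("side",d))
E
python3 go.py 587 -285 128 -7.6
```

```text
t=12.40 pos [ 531.8 -306.   127.9] rot [-3.14  -0.     1.441] F [ 0.5 -0.2 -0.5] open 0.675 grip 27.0
turn [-0.0014 -0.0005  0.0025] shift [ 0.028   0.052  -0.0001]
```

View pics/b2.png

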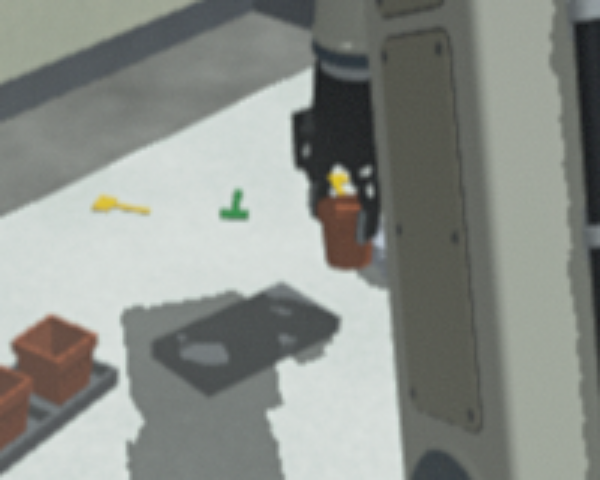

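Round pot B hangs upright in the gripper (crop 347,232). I'll fit its rim circle to find its offset in the grip.

```bash
cat > fit.py <<'E'
from h import *; import sys
from scipy.optimize import least_squares
def fit(f,cx,cy,zb):
    z=np.load(f);im=z["im"].astype(int);w=z["w"]
    r,g,b=im[...,0],im[...,1],im[...,2]
    red=(r>1.35*g)&(r>1.35*b)&(np.hypot(w[...,0]-cx,w[...,1]-cy)<50)&(w[...,2]>60)
    p=w[red]; print(len(p),"z",np.percentile(p[:,2],[1,50,99]).round(1))
    h=p[:,2]-zb; k=(h>2)&(h<44); p=p[k];h=h[k]; R=23+h/46*5.8
    f=lambda q:np.hypot(p[:,0]-q[0],p[:,1]-q[1])-R-q[2]*0
    # cone: keep camera-facing outer points
    s=least_squares(f,[cx,cy,0],loss="soft_l1",f_scale=1.5); print("centre",s.x[:2].round(1),"rms",np.std(f(s.x)).round(2),len(p))
fit(sys.argv[1],*map(float,sys.argv[2:]))
E
python3 fit.py b2.npz 532 -306 94
```

```text
266 z [103.1 134.5 157. ]
centre [ 526.1 -312.3] rms 2.72 157
```

```bash
sed -i 's/&(w\[...,2\]>60)/\&(w[...,2]>zb+1)/' fit.py; python3 fit.py side0.npz 405 298 0;  python3 fit.py b2.npz 532 -306 94; python3 fit.py b2.npz 532 -306 98
```

```text
357 z [ 7.5 44.6 60.1]
centre [401.1 302. ] rms 2.21 166
266 z [103.1 134.5 157. ]
centre [ 526.1 -312.3] rms 2.72 157
266 z [103.1 134.5 157. ]
centre [ 525.8 -311.9] rms 2.62 183
```

Converted, 0.062 m / 0.5 = 0.124, 0.034 m / 0.5 = 0.068, 0.002 rad / 2 = 0.001.

Emit:
move_arm:
  motion:
    - [0,0,0,0.02,0.036,0,0.05]
    - [0,0,0,0.05,0.08,0,0.05]
    - [0,0,0.001,0.068,0.106,0.04,0.05]
    - [0,0,0.001,0.068,0.106,0.09,0.05]
    - [0,0,0.001,0.068,0.106,0.124,0.05]
    - [0,0,0.001,0.068,0.106,0.124,0.05]
    - [0,0,0.001,0.068,0.106,0.124,0.05]

```text
clock: 13.28
eef_pos: [590.3, -279.7, 66.6]
tcp_rot: [3.141, 0.0, 1.439]
contact_force: [0.6, -0.6, -1.1]
opening: 0.672
grasp_force: 27.0
```

```bash
python3 - <<'E'
from h import *
im,d=grab_frame("side"); save("b3",im[110:220,270:400],5); np.savez("b3.npz",im=im,w=world("side",d))
E
python3 go.py 587 -279 38 -7.6; python3 fit.py b3.npz 587 -285 32
```

```text
t=13.32 pos [ 590.5 -279.8   67. ] rot [3.141 0.    1.439] F [-0.1  0.2  0.2] open 0.671 grip 27.0
turn [0.001  0.0004 0.0005] shift [ 0.0004 -0.0036  0.029 ]
217 z [39.6 73.3 95.5]
centre [ 582.8 -286.3] rms 2.77 124
```

View pics/b3.png

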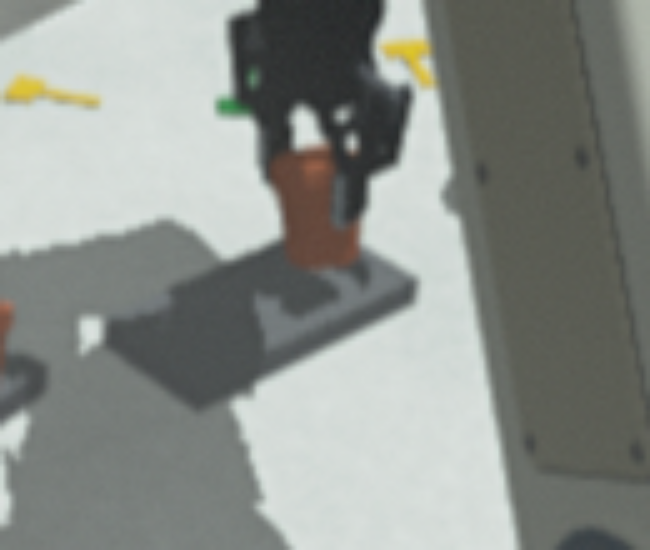

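```bash
python3 - <<'E'
from h import *
p=camera_params("side");K=np.array(p["camera_matrix"]);T=np.linalg.inv(np.array(p["world_from_camera"]))
def pr(P):
    P=np.atleast_2d(P);c=P@T[:3,:3].T+T[:3,3];q=c@K.T;return ((q[:,:2]/q[:,2:]-[270,110])*5+2).round(0)
t=np.linspace(0,2*np.pi,13)
for c in((590,-280),(588,-285),(587,-290)):
  for zb in (33,): 
    q=pr([(c[0]+23*np.cos(a),c[1]+23*np.sin(a),zb) for a in t]);print(c,"foot u",q[:,0].min(),q[:,0].max(),"v",q[:,1].min(),q[:,1].max())
    q=pr([(c[0]+30*np.cos(a),c[1]+30*np.sin(a),zb+60) for a in t]);print("   rim u",q[:,0].min(),q[:,0].max(),"v",q[:,1].min(),q[:,1].max())
def tr(c,a,l,s):
    u=np.array([np.cos(a),np.sin(a)]);v=np.array([u[1],-u[0]]);return [(*(np.array(c)+i*l*u+j*s*v),20) for i,j in((1,1),(1,-1),(-1,-1),(-1,1))]
print("tray corners",pr(tr((593,-239.5),np.radians(82.5),90,45)).tolist())
print("tcp-ish", pr([590.4,-279.8,66.8]))
E
```

```text
(590, -280) foot u 272.0 345.0 v 233.0 272.0
   rim u 264.0 361.0 v 144.0 194.0
(588, -285) foot u 279.0 352.0 v 231.0 270.0
   rim u 271.0 369.0 v 142.0 192.0
(587, -290) foot u 286.0 359.0 v 228.0 267.0
   rim u 278.0 376.0 v 140.0 189.0
tray corners [[101.0, 315.0], [197.0, 382.0], [417.0, 274.0], [319.0, 215.0]]
tcp-ish [[310. 206.]]
```

The image fit puts the foot about 5 mm too far along −y, with the hole centre at about (587,−285). I'll shift 4.5 mm, lower and release.

Converted, 0.028 m / 0.5 = 0.056, 0.0045 m / 0.5 = 0.009.

Emit:
move_arm:
  motion:
    - [0,0,0,0.009,0,0,0.05]
    - [0,0,0,0.009,0,0.02,0.05]
    - [0,0,0,0.009,0,0.04,0.05]
    - [0,0,0,0.009,0,0.052,0.05]
    - [0,0,0,0.009,0,0.056,0.05]
    - [0,0,0,0.009,0,0.056,0.05]

```text
clock: 14.08
eef_pos: [590.2, -275.1, 38.2]
tcp_rot: [-3.141, -0.0, 1.439]
contact_force: [-2.2, -0.3, 1.1]
opening: 0.673
grasp_force: 27.2
```

Converted, -0.1 m / 0.5 = -0.2, -0.08 m / 0.5 = -0.16.

Emit:
move_arm:
  motion:
    - [0,0,0,0,0,0.002,0.062]
    - [0,0,0,0,0,0.002,0.068]
    - [0,0,0,0,0,0.002,0.076]
    - [0,0,0,0,0,0.002,0.0854]
    - [0,0,0,0,0,0,0.0854]
    - [0,0,0,0,0,-0.06,0.0854]
    - [0,0,0,0,0,-0.16,0.0854]
    - [0,0,0,0,0,-0.2,0.0854]

```text
clock: 15.08
eef_pos: [591.9, -275.7, 141.4]
tcp_rot: [3.138, 0.001, 1.439]
contact_force: [-0.4, 0.2, 0.4]
opening: 1.003
grasp_force: 0.0
```

```bash
python3 go.py 406.5 298 138 -7.6
```

```text
t=15.07 pos [ 591.9 -275.7  141.4] rot [3.138e+00 1.000e-03 1.439e+00] F [-0.4  0.2  0.4] open 1.003 grip 0.0
turn [0.0039 0.0012 0.0006] shift [ 0.5443 -0.2593  0.0017]
```

Converted, 0.43 m / 0.5 = 0.86, 0.375 m / 0.5 = 0.75.

Emit:
move_arm:
  motion:
    - [0,0,0,0.09,-0.044,0,0.0854]
    - [0,0,0,0.2,-0.096,0,0.0854]
    - [0,0,0,0.31,-0.148,0,0.0854]
    - [0,0,0,0.42,-0.2,0,0.0854]
    - [0,0,0,0.53,-0.252,0,0.0854]
    - [0,0,0,0.64,-0.306,0,0.0854]
    - [0,0,0,0.75,-0.358,0,0.0854]
    - [0,0,0,0.86,-0.41,0,0.0854]

```text
clock: 16.08
eef_pos: [443.0, 179.8, 138.2]
tcp_rot: [3.141, -0.0, 1.439]
contact_force: [1.0, 0.3, 0.6]
opening: 1.003
grasp_force: 0.0
```

Converted, 0.114 m / 0.5 = 0.228, 0.095 m / 0.5 = 0.19.

Emit:
move_arm:
  motion:
    - [0,0,0,0.11,-0.052,0,0.0854]
    - [0,0,0,0.19,-0.09,0,0.0854]
    - [0,0,0,0.228,-0.108,0.02,0.0854]
    - [0,0,0,0.228,-0.108,0.02,0.0854]
    - [0,0,0,0.228,-0.108,0.02,0.0854]
    - [0,0,0,0.228,-0.108,0.02,0.0854]

```text
clock: 16.82
eef_pos: [405.8, 297.5, 128.5]
tcp_rot: [3.141, 0.0, 1.438]
contact_force: [0.7, -0.2, -0.9]
opening: 1.0
grasp_force: 0.0
```

```bash
python3 - <<'E'
from h import *
im,d=grab_frame("side"); save("c1",im,1.4); np.savez("c1.npz",im=im,w=world("side",d))
E
python3 go.py 406.5 298 34 -7.6
```

```text
t=16.88 pos [405.8 297.5 128.5] rot [ 3.141 -0.     1.438] F [0.1 0.1 0.3] open 1.0 grip 0.0
turn [ 0.0002 -0.0001 -0.0006] shift [0.0006 0.0006 0.0945]
```

View pics/c1.png

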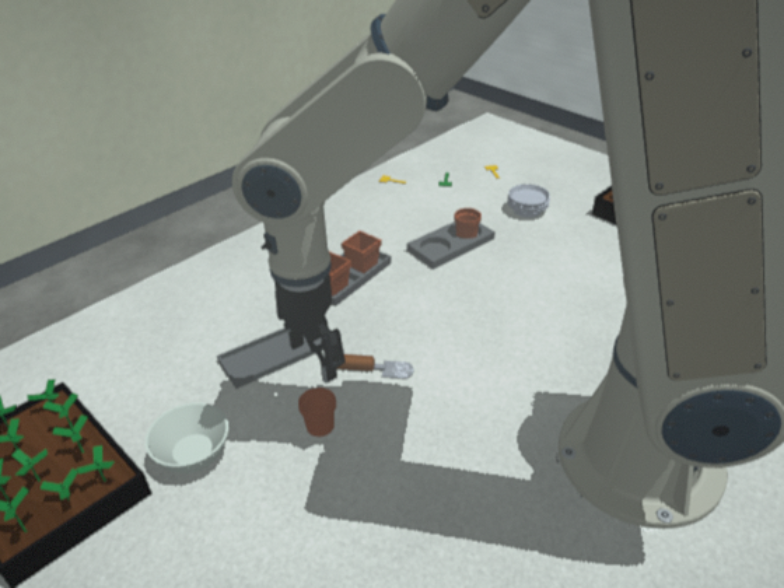

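Round pot B stands upright in its hole (467,222), and the gripper is over round pot A (318,410). I'll grasp it.

Converted, 0.095 m / 0.5 = 0.19, 0.06 m / 0.5 = 0.12.

Emit:
move_arm:
  motion:
    - [0,0,0,0.001,0.001,0.06,0.0854]
    - [0,0,0,0.001,0.001,0.12,0.0854]
    - [0,0,0,0.001,0.001,0.19,0.0854]
    - [0,0,0,0.001,0.001,0.19,0.07]
    - [0,0,0,0.001,0.001,0.19,0.06]
    - [0,0,0,0.001,0.001,0.19,0.05]
    - [0,0,0,0.001,0.001,0.19,0.05]
    - [0,0,0,0.001,0.001,0.19,0.05]

```text
clock: 17.88
eef_pos: [406.4, 299.1, 34.1]
tcp_rot: [3.141, -0.001, 1.439]
contact_force: [-1.0, 0.1, 5.8]
opening: 0.687
grasp_force: 27.1
```

Converted, -0.1 m / 0.5 = -0.2, -0.09 m / 0.5 = -0.18.

Emit:
move_arm:
  motion:
    - [0,0,0,0,0,-0.04,0.05]
    - [0,0,0,0,0,-0.1,0.05]
    - [0,0,0,0,0,-0.18,0.05]
    - [0,0,0,0,0,-0.2,0.05]
    - [0,0,0,0,0,-0.2,0.05]

```text
clock: 18.5
eef_pos: [406.1, 298.9, 133.6]
tcp_rot: [3.141, -0.001, 1.439]
contact_force: [-0.0, 0.5, -0.3]
opening: 0.684
grasp_force: 27.1
```

```bash
python3 go.py 599 -194 134 -7.6
```

```text
t=18.50 pos [406.1 298.9 133.6] rot [ 3.141e+00 -1.000e-03  1.439e+00] F [-0.   0.5 -0.3] open 0.684 grip 27.1
turn [ 0.0009 -0.0009  0.0007] shift [-0.4632  0.2561 -0.0006]
```

Converted, -0.38 m / 0.5 = -0.76, -0.33 m / 0.5 = -0.66.

Emit:
move_arm:
  motion:
    - [0,0,0,-0.06,0.034,0,0.05]
    - [0,0,0,-0.16,0.088,0,0.05]
    - [0,0,0,-0.26,0.144,0,0.05]
    - [0,0,0,-0.36,0.2,0,0.05]
    - [0,0,0,-0.46,0.254,0,0.05]
    - [0,0,0,-0.56,0.31,0,0.05]
    - [0,0,0,-0.66,0.366,0,0.05]
    - [0,0,0,-0.76,0.42,0,0.05]

```text
clock: 19.5
eef_pos: [563.6, -107.3, 131.4]
tcp_rot: [-3.139, -0.0, 1.439]
contact_force: [0.6, 1.2, -0.0]
opening: 0.683
grasp_force: 27.1
```

Converted, -0.0832 m / 0.5 = -0.1664, -0.07 m / 0.5 = -0.14.

Emit:
move_arm:
  motion:
    - [0,0,0,-0.08,0.044,0,0.05]
    - [0,0,0,-0.14,0.076,0,0.05]
    - [0,0,0,-0.1664,0.0922,0.04,0.05]
    - [0,0,0,-0.1664,0.0922,0.1,0.05]
    - [0,0,0,-0.1664,0.0922,0.132,0.05]
    - [0,0,0,-0.1664,0.0922,0.132,0.05]
    - [0,0,0,-0.1664,0.0922,0.132,0.05]

```text
clock: 20.38
eef_pos: [599.3, -194.0, 67.8]
tcp_rot: [3.141, 0.0, 1.439]
contact_force: [0.3, -0.0, -0.3]
opening: 0.684
grasp_force: 27.1
```

```bash
python3 - <<'E'
from h import *
im,d=grab_frame("side"); save("d1",im[110:220,270:400],5); np.savez("d1.npz",im=im,w=world("side",d))
p=camera_params("side");K=np.array(p["camera_matrix"]);T=np.linalg.inv(np.array(p["world_from_camera"]))
def pr(P):
    P=np.atleast_2d(P);c=P@T[:3,:3].T+T[:3,3];q=c@K.T;return ((q[:,:2]/q[:,2:]-[270,110])*5+2).round(0)
t=np.linspace(0,2*np.pi,25)
e=sensors.sense()["eef_pos"]; zb=e[2]-34
for dy in(-5,0,5):
  for r,z in((23,zb),(30,zb+60)):
    q=pr([(e[0]+r*np.cos(a),e[1]+dy+r*np.sin(a),z) for a in t]);print(dy,"u",q[:,0].min(),q[:,0].max(),"v",q[:,1].min(),q[:,1].max())
E
python3 go.py 599 -194 38 -7.6
```

```text
-5 u 172.0 248.0 v 277.0 320.0
-5 u 161.0 262.0 v 187.0 241.0
0 u 166.0 242.0 v 280.0 323.0
0 u 155.0 257.0 v 190.0 244.0
5 u 160.0 237.0 v 284.0 326.0
5 u 149.0 251.0 v 193.0 248.0
t=20.43 pos [ 599.5 -194.1   68.1] rot [3.14  0.    1.439] F [-0.2  0.7 -1.1] open 0.686 grip 27.1
turn [0.0013 0.0002 0.0011] shift [ 0.     -0.0006  0.0301]
```

View pics/d1.png

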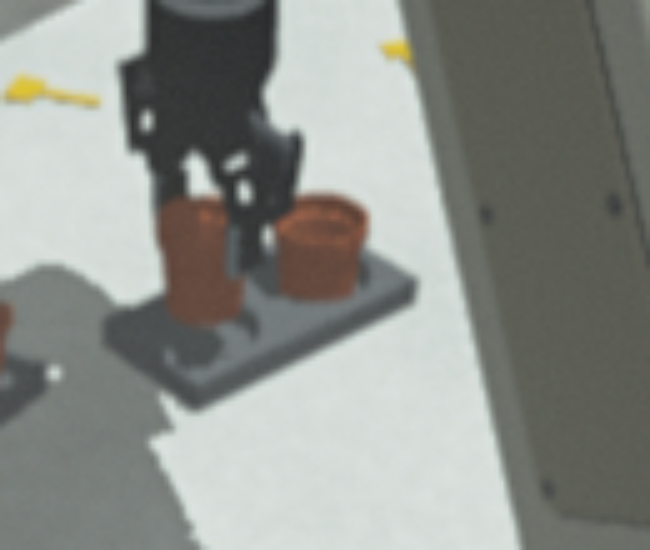

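The foot spans u 166–243, which matches a centred grip, and round pot B is seated beside it. Lower and release.

Converted, 0.03 m / 0.5 = 0.06, 0.024 m / 0.5 = 0.048.

Emit:
move_arm:
  motion:
    - [0,0,0,0,0,0.024,0.05]
    - [0,0,0,0,0,0.048,0.05]
    - [0,0,0,0,0,0.06,0.05]
    - [0,0,0,0,0,0.06,0.05]
    - [0,0,0,0,0,0.06,0.062]
    - [0,0,0,0,0,0.06,0.07]
    - [0,0,0,0,0,0.06,0.08]
    - [0,0,0,0,0,0.06,0.0854]

```text
clock: 21.42
eef_pos: [598.9, -194.2, 37.2]
tcp_rot: [-3.142, -0.0, 1.439]
contact_force: [-0.0, -0.8, 0.5]
opening: 1.001
grasp_force: 0.0
```

```bash
python3 go.py 456.2 161.6 138 -52.4
```

```text
t=21.43 pos [ 598.9 -194.2   37.2] rot [-3.142 -0.     1.439] F [-0.  -0.8  0.5] open 1.001 grip 0.0
turn [-0.     -0.      0.7825] shift [ 0.3339 -0.1883 -0.1008]
```

Converted, 0.3 m / 0.5 = 0.6, 0.25 m / 0.5 = 0.5, 0.78 rad / 2 = 0.39.

Emit:
move_arm:
  motion:
    - [0,0,0,0,0,-0.06,0.0854]
    - [0,0,0,0,0,-0.16,0.0854]
    - [0,0,0.06,0.1,-0.056,-0.2,0.0854]
    - [0,0,0.13,0.2,-0.112,-0.2,0.0854]
    - [0,0,0.2,0.3,-0.17,-0.2,0.0854]
    - [0,0,0.265,0.4,-0.226,-0.2,0.0854]
    - [0,0,0.33,0.5,-0.282,-0.2,0.0854]
    - [0,0,0.39,0.6,-0.338,-0.2,0.0854]

```text
clock: 22.42
eef_pos: [470.1, 127.1, 137.6]
tcp_rot: [3.141, -0.001, 0.654]
contact_force: [0.1, 0.3, 0.1]
opening: 0.999
grasp_force: 0.0
```

```bash
python3 go.py 456.2 161.6 120 -52.4
```

```text
t=22.43 pos [470.1 127.1 137.6] rot [ 3.141e+00 -1.000e-03  6.540e-01] F [0.1 0.3 0.1] open 0.999 grip 0.0
turn [ 0.0003 -0.0008 -0.0018] shift [ 0.0099 -0.0359  0.0176]
```

Converted, -0.036 m / 0.5 = -0.072, 0.0176 m / 0.5 = 0.0352.

Emit:
move_arm:
  motion:
    - [0,0,0,0.02,-0.072,0.0352,0.07]
    - [0,0,0,0.02,-0.072,0.0352,0.05]
    - [0,0,0,0.02,-0.072,0.0352,0.05]
    - [0,0,0,0.02,-0.072,0.0352,0.05]
    - [0,0,0,0.02,-0.072,0.0352,0.05]

```text
clock: 23.05
eef_pos: [457.3, 159.3, 120.0]
tcp_rot: [3.141, -0.001, 0.657]
contact_force: [0.9, 1.0, 0.6]
opening: 0.585
grasp_force: 0.0
```

```bash
python3 go.py 456.2 161.6 6 -52.4; python3 - <<'E'
from h import *
im,d=grab_frame("side"); save("e1",im[180:320,140:320],4)
E
```

```text
t=23.05 pos [457.3 159.3 120. ] rot [ 3.141e+00 -1.000e-03  6.570e-01] F [0.9 1.  0.6] open 0.585 grip 0.0
turn [ 0.0002 -0.0005  0.0012] shift [ 0.0005 -0.0025  0.114 ]
```

View pics/e1.png

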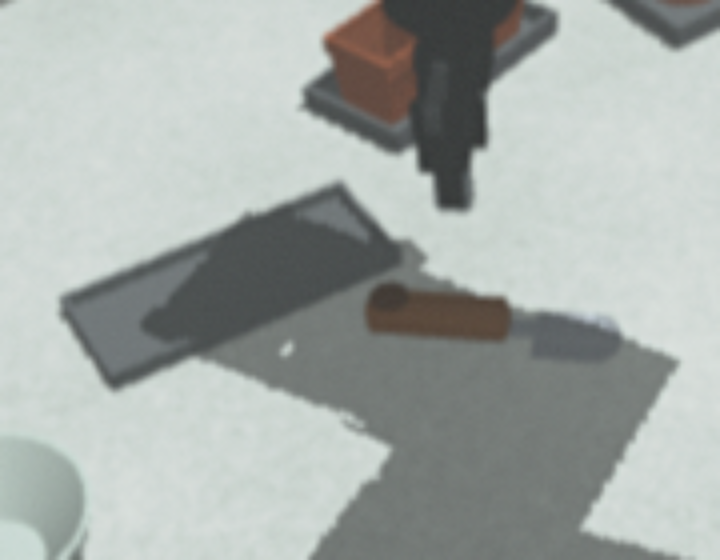

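The fingers (crop 453,205) are in line above the handle (440,312). I'll descend and close.

Converted, 0.113 m / 0.5 = 0.226, -0.002 m / 0.5 = -0.004.

Emit:
move_arm:
  motion:
    - [0,0,0,0.001,-0.003,0.08,0.05]
    - [0,0,0,0.001,-0.004,0.16,0.05]
    - [0,0,0,0.001,-0.004,0.21,0.05]
    - [0,0,0,0.001,-0.004,0.226,0.05]
    - [0,0,0,0.001,-0.004,0.226,0.05]
  grip_force: 40

```text
clock: 23.72
eef_pos: [456.0, 161.8, 6.8]
tcp_rot: [-3.141, 0.0, 0.658]
contact_force: [-0.3, 0.1, -0.0]
opening: 0.582
grasp_force: 0.0
```

Emit:
move_arm:
  motion:
    - [0,0,0,0,0,0,0.03]
    - [0,0,0,0,0,0,0.015]
    - [0,0,0,0,0,0,0.015]
    - [0,0,0,0,0,0,0.015]
    - [0,0,0,0,0,0,0.015]
    - [0,0,0,0,0,0,0.015]

```text
clock: 24.48
eef_pos: [456.8, 162.2, 7.9]
tcp_rot: [3.141, -0.002, 0.659]
contact_force: [0.3, -1.2, 5.8]
opening: 0.274
grasp_force: 40.0
```

Converted, -0.06 m / 0.5 = -0.12, -0.04 m / 0.5 = -0.08.

Emit:
move_arm:
  motion:
    - [0,0,0,0,0,-0.03,0.015]
    - [0,0,0,0,0,-0.08,0.015]
    - [0,0,0,0,0,-0.12,0.015]
    - [0,0,0,0,0,-0.12,0.015]
    - [0,0,0,0,0,-0.12,0.015]

```text
clock: 25.1
eef_pos: [455.7, 161.9, 66.7]
tcp_rot: [3.142, -0.0, 0.659]
contact_force: [-0.4, -0.2, 0.1]
opening: 0.271
grasp_force: 39.4
```

```bash
python3 go.py 597.7 253.3 66 -12.1
```

```text
t=25.10 pos [455.7 161.9  66.7] rot [ 3.142 -0.     0.659] F [-0.4 -0.2  0.1] open 0.271 grip 39.4
turn [ 2.000e-04 -2.000e-04 -7.008e-01] shift [0.1682 0.0146 0.0008]
```

Converted, 0.1682 m / 0.5 = 0.3364, 0.0146 m / 0.5 = 0.0292, -0.7008 rad / 2 = -0.3504.

Emit:
move_arm:
  motion:
    - [0,0,-0.05,0.04,0.004,0,0.015]
    - [0,0,-0.11,0.1,0.01,0,0.015]
    - [0,0,-0.17,0.16,0.014,0,0.015]
    - [0,0,-0.23,0.22,0.02,0,0.015]
    - [0,0,-0.29,0.28,0.024,0,0.015]
    - [0,0,-0.3504,0.3364,0.0292,0,0.015]
    - [0,0,-0.3504,0.3364,0.0292,0,0.015]
    - [0,0,-0.3504,0.3364,0.0292,0,0.015]

```text
clock: 26.1
eef_pos: [596.4, 252.7, 65.5]
tcp_rot: [-3.139, 0.002, 1.358]
contact_force: [-0.9, -0.5, -1.1]
opening: 0.268
grasp_force: 39.4
```

```bash
python3 go.py 597.7 253.3 12 -12.1; python3 - <<'E'
from h import *; from m import rect
im,d=grab_frame("side"); save("f1",im[150:290,130:310],4); w=world("side",d)
m=(abs(w[...,0]-597)<80)&(abs(w[...,1]-245)<120)&(w[...,2]>45)&(w[...,2]<66)
r=im[...,0].astype(int);g=im[...,1].astype(int)
a=np.radians(257.9);u=np.array([np.cos(a),np.sin(a)])
for n,k in(("wood",m&(r>1.3*g)),("other",m&~(r>1.3*g))):
    p=w[k]; s=(p[:,:2]-[597.7,253.3])@u; print(n,len(p),rect(p[:,:2]),"along from tcp",np.percentile(s,[1,50,99]).round(1),"zfit",np.polyfit(s,p[:,2],1).round(3))
E
```

```text
t=26.10 pos [596.4 252.7  65.5] rot [-3.139e+00  2.000e-03  1.358e+00] F [-0.9 -0.5 -1.1] open 0.268 grip 39.4
turn [-0.0022  0.0016 -0.0016] shift [0.0009 0.0012 0.0535]Traceback (most recent call last):
  File "<stdin>", line 7, in <module>
    return _quantile_unchecked(
        a, q, axis, out, overwrite_input, method, keepdims, weights)
    return _ureduce(a,
                    func=_quantile_ureduce_func,
    ...<5 lines>...
                    overwrite_input=overwrite_input,
                    method=method)
    r = func(a, **kwargs)
    result = _quantile(arr,
                       quantiles=q,
    ...<2 lines>...
                       out=out,
                       weights=wgt)
    slices_having_nans = np.isnan(arr[-1, ...])
                                  ~~~^^^^^^^^^
IndexError: index -1 is out of bounds for axis 0 with size 0
```

View pics/f1.png

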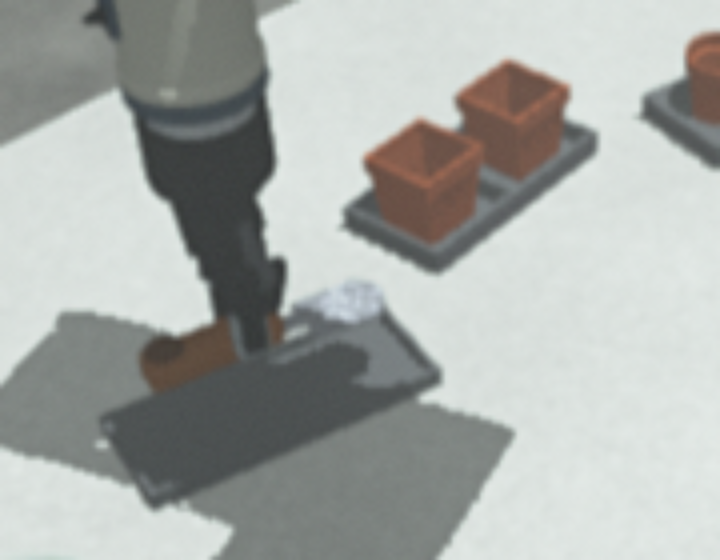

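The trowel is held level over the trough (handle end at crop 148,362, blade tip at 380,300). I'll compare these with predicted projections.

```bash
python3 - <<'E'
from h import *
p=camera_params("side");K=np.array(p["camera_matrix"]);T=np.linalg.inv(np.array(p["world_from_camera"]))
def pr(P):
    P=np.atleast_2d(P);c=P@T[:3,:3].T+T[:3,3];q=c@K.T;return ((q[:,:2]/q[:,2:]-[130,150])*4+1.5).round(0).tolist()
a=np.radians(257.9);u=np.array([np.cos(a),np.sin(a)]);t=np.array([597,253])
for s,z in((-65,70),(25,70),(40,60),(95,60)): print(s,pr([*(t+s*u),z]))
v=np.array([-u[1],u[0]]);c=np.array([594.6,238.6])
print("trough",[pr([*(c+i*100*u+j*42*v),14])[0] for i,j in((1,1),(1,-1),(-1,-1),(-1,1))])
E
```

```text
-65 [[141.0, 372.0]]
25 [[277.0, 317.0]]
40 [[301.0, 320.0]]
95 [[379.0, 288.0]]
trough [[381.0, 296.0], [443.0, 365.0], [152.0, 492.0], [100.0, 413.0]]
```

The prediction agrees to within a few mm, so I'll lower into the trough.

Converted, 0.0535 m / 0.5 = 0.107, 0.052 m / 0.5 = 0.104.

Emit:
move_arm:
  motion:
    - [0,0,0,0.001,0.002,0.03,0.015]
    - [0,0,0,0.001,0.002,0.06,0.015]
    - [0,0,0,0.001,0.002,0.084,0.015]
    - [0,0,0,0.001,0.002,0.096,0.015]
    - [0,0,0,0.001,0.002,0.104,0.015]
    - [0,0,0,0.001,0.002,0.107,0.015]
    - [0,0,0,0.001,0.002,0.107,0.015]

```text
clock: 27.02
eef_pos: [599.1, 253.7, 13.4]
tcp_rot: [3.141, -0.0, 1.36]
contact_force: [0.3, -0.5, -0.1]
opening: 0.266
grasp_force: 39.4
```

Converted, -0.11 m / 0.5 = -0.22, -0.06 m / 0.5 = -0.12.

Emit:
move_arm:
  motion:
    - [0,0,0,0,-0.002,0.002,0.015]
    - [0,0,0,0,-0.002,0.002,0.023]
    - [0,0,0,0,-0.002,0.002,0.028]
    - [0,0,0,0,-0.002,0.002,0.034]
    - [0,0,0,0,-0.002,0.002,0.034]
    - [0,0,0,0,-0.002,-0.04,0.034]
    - [0,0,0,0,-0.002,-0.12,0.034]
    - [0,0,0,0,-0.002,-0.22,0.034]

```text
clock: 28.02
eef_pos: [597.5, 253.7, 125.0]
tcp_rot: [-3.141, 0.0, 1.36]
contact_force: [0.7, 0.4, -0.2]
opening: 0.396
grasp_force: 0.0
```

Converted, -0.32 m / 0.5 = -0.64, -0.28 m / 0.5 = -0.56.

Emit:
move_arm:
  motion:
    - [0,0,0,0,-0.06,-0.06,0.034]
    - [0,0,0,-0.06,-0.16,-0.12,0.034]
    - [0,0,0,-0.16,-0.24,-0.16,0.034]
    - [0,0,0,-0.26,-0.3,-0.2,0.034]
    - [0,0,0,-0.36,-0.36,-0.2,0.034]
    - [0,0,0,-0.46,-0.4,-0.2,0.034]
    - [0,0,0,-0.56,-0.44,-0.2,0.034]
    - [0,0,0,-0.64,-0.48,-0.2,0.034]

```text
clock: 29.02
eef_pos: [295.1, -9.9, 224.3]
tcp_rot: [3.139, -0.0, 1.36]
contact_force: [0.3, -0.8, 0.6]
opening: 0.395
grasp_force: 0.0
```

```bash
python3 - <<'E'
from h import *; from m import rect
im,d=grab_frame("top"); w=world("top",d)
s,ds=grab_frame("side"); ws=world("side",ds)
A=cv2.resize(im[120:240,150:420],None,fx=2.9,fy=2.9); B=cv2.resize(s[100:280,140:400],None,fx=1.4,fy=1.4)
B=cv2.copyMakeBorder(B,0,0,0,A.shape[1]-B.shape[1],cv2.BORDER_CONSTANT)
save("g1",np.vstack([A,B])); print(np.vstack([A,B]).shape)
r,g=im[...,0].astype(int),im[...,1].astype(int)
for n,c in(("sq+",(667,43)),("sq-",(678,-50)),("r+",(599,-194)),("r-",(587,-285))):
    for nm,W in(("top",w),("side",ws)):
        k=(np.hypot(W[...,0]-c[0],W[...,1]-c[1])<42)&(W[...,2]>40); p=W[k]
        if len(p)>5: print(n,nm,len(p),p.mean(0).round(1),np.percentile(p[:,2],[90,97]).round(1))
E
python3 go.py 400 0 200 0 | head -1
```

```text
(600, 783, 3)
sq+ top 205 [670.5  43.7  59.4] [66.8 68.1]
sq+ side 360 [665.5  45.5  53.8] [62.4 63.5]
sq- top 213 [681.8 -52.7  58.8] [66.9 68.1]
sq- side 330 [676.2 -48.2  54. ] [62.5 64.2]
r+ top 177 [ 601.4 -196.7   56.2] [65.7 67.4]
r+ side 245 [ 597.4 -191.1   52.8] [61.8 63.4]
r- top 188 [ 585.1 -285.7   56.4] [64.6 67.3]
r- side 222 [ 581.4 -279.1   52.9] [61.8 63.8]
t=29.12 pos [293.5 -10.8 223.9] rot [3.141e+00 1.000e-03 1.357e+00] F [0.2 0.4 0.4] open 0.398 grip 0.0
```

View pics/g1.png

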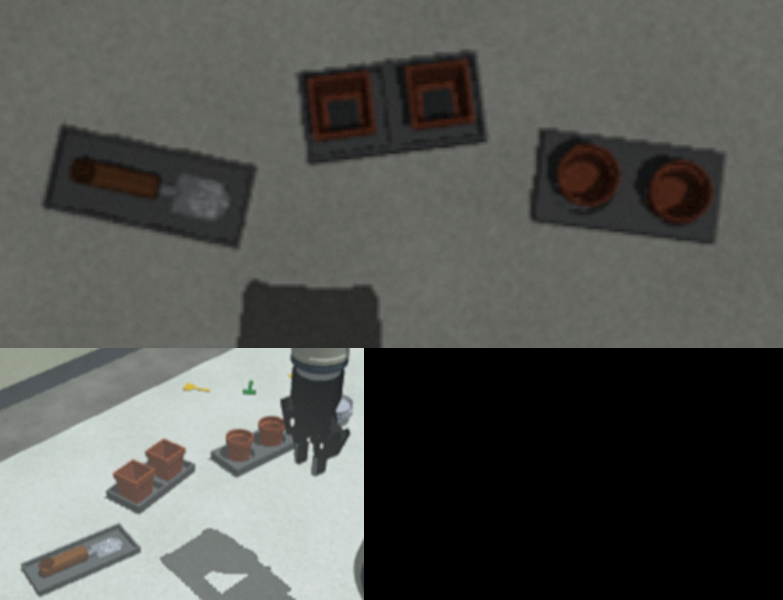

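All four pots are seated, with rims at about 64 mm, and the trowel lies lengthwise in the trough (top crop 72–230, 165–215). The arm is clear, so I'm handing in.

```bash
python3 -c "
from rig import order; print(order.sign_off())"
```

```text
the job is handed in; nothing more can be done
None
```

I handed the job in at about 29 s: both square pots and both round pots are upright and seated in their trays, the trowel lies flat and lengthwise in the trough, and I never moved the arm to the bowls or foil dishes.

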